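Close the instrument cassette

TASK

Get the steel instrument cassette ready for the steriliser by pushing with the fingers only: first, with the lid still standing open, fold the upright hold-down flap right down over the instruments, then swing the lid over it and push it fully shut. Don't slam the lid, leave the cassette standing where it is with its instruments in their rails, leave the bottle, stick cup and syringe beside it undisturbed, and finish clear of everything.

Things in the scene. Friction and masses are not known exactly. Their poses are not given: they have to be found in the camera images.
- tray: Bottom tray of a stainless steel dental instrument cassette, loose on the counter (about 2 kg; hard shoving slides it). Outside 160 (x) by 230 (y) mm, rim 44 mm high, walls 2.5 mm, floor 7 mm up. Origin: centre of its underside; z up; x from the flap's side (front, facing the robot, up to 50 deg askew) to the lid's hinge side (rear). Notched rubber rails carry the instruments.
- flap_hinge (a point): Middle of the flap's hinge axis, which runs along the tray's y axis: 70 mm in front of the tray's centre (tray x = -70 mm), 34 mm above the counter. Fixed in the tray, axes like the tray's.
- flap (a joint): Hold-down flap's angle, rad. 0 = folded down: level, pointing to the rear over the instruments, upper face 35.5 mm above the counter, 8 mm below the rim. 1.57 = upright; more leans to the front; stop at 1.75. Starts at 1.4 to 1.7. It folds only to the rear. A stiff hinge (0.09 N m) keeps it where it is left: it must be pushed all the way down.
- flap_edge (a point): Middle of the free edge of the flap; moves with it. Flap: slotted steel sheet, 100 mm from hinge axis to this edge, 200 mm wide (along y), 3 mm thick, edge rolled to 6 mm; slots closed to fingertips. Upright, this edge is 134 mm above the counter.
- lid_hinge (a point): Middle of the lid's hinge axis, along the tray's y axis: 83 mm behind the tray's centre (tray x = +83 mm), 44 mm above the counter. Fixed in the tray, axes like the tray's.
- lid (a joint): Lid's angle, rad. 0 = shut: level on the tray, outer face 47.5 mm above the counter. 1.57 = upright; more leans to the rear; stop at 1.9. Starts at 1.55 to 1.85. It shuts by swinging to the front, pushed on its outer (rear) face. A stiff hinge (0.33 N m) keeps it at any angle: it must be pushed all the way. It jams on the flap if that still stands.
- lid_edge (a point): Middle of the lid's front edge; moves with it; near the top while open. Lid: slotted steel sheet 3 mm thick, 166 mm from hinge axis to this edge, 239 mm wide, 9 mm rim turned down outside the tray, finger tab 12 by 60 mm beyond this edge (tab's tip 222 mm above the counter when upright); slots closed to fingertips.
- scaler: Scaler, front instrument, loose in the notches of the tray's rails, lying along the tray's y axis, handle 8 mm thick and 130 mm long, 180 mm over all, 30 g. Origin: middle of the handle's underside, 18 mm above the counter, tray x = -40 mm.
- mirror: Mouth mirror, middle instrument, loose in the notches of the tray's rails, lying along the tray's y axis, handle 8 mm thick and 130 mm long, 180 mm over all, 30 g. Origin: middle of the handle's underside, 18 mm above the counter, tray x = -16 mm.
- probe: Probe, rear instrument, loose in the notches of the tray's rails, lying along the tray's y axis, handle 8 mm thick and 130 mm long, 180 mm over all, 30 g. Origin: middle of the handle's underside, 18 mm above the counter, tray x = 8 mm.
- bottle: Bystander: brown bottle with white cap, 60 mm across, 150 mm tall, standing beside the cassette. Origin: centre of its underside, z up.
- sticks: Bystander: white plastic cup, 72 mm across, 85 mm tall, full of wooden sticks that reach about 150 mm up, standing beside the cassette. Origin: centre of its underside, z up.
- syringe: Bystander: irrigation syringe with a curved tip, 170 mm long, 23 mm high, lying in front of the cassette. Origin: under the middle of its barrel, on the counter; z up, y along the barrel to the tip.
There are look-alikes about, which are no part of the job. What is shaped like the scaler but green or turquoise is not meant.

How it is judged:
By the outcome, as a careful person would: the job done as asked, in the order asked, and still so for the second after the job is handed in, with the robot touching nothing.
It also fails if it takes over 51 s, if anything falls off the work surface, if the arm or the gripper's body presses on something with over 40 N, if the wrist force passes 120 N, or if a joint passes its speed limit or range.

ROBOT

A 6-joint arm with a two-finger parallel gripper is mounted at the origin on the work surface. World frame = base frame: x ahead of the robot, y to its left, z up, the work surface at z = 0. Lengths are in m, angles in rad, forces in N, time in s.
With the tool pointing down it reaches from about 0.3 to 0.875 m from the base axis. Payload 6.4 kg.
Tool frame: the origin (TCP) lies between the finger pads; the fingertips stand 8 mm ahead of it and the grasp point (between the pads) lies 11 mm behind it; z points along the fingers, x is the direction in which the jaws open and shut, and the axes are right-handed (so a half turn about z gives the same grasp; the last joint's range is limited). The gripper opens to 85 mm and grips with 20 to 120 N. Pads are 22 mm wide; open, the fingers measure 114 mm over their backs; the gripper's body (76 mm by 85 mm) begins 54 mm behind the grasp point. The pads swing forward as they close: fully open they stand 13 mm farther back than shut.
Start: joints at [-0.206, 0.181, 1.607, -0, 1.354, -0.206], TCP at [0.575, 0, 0.205] pointing down, gripper open.
Joint ranges: [-2.99, 2.99], [-0.89, 2.07], [0.3, 2.58], [-1.14, 4.28], [0, 2.63], [-3.12, 3.12]. Speed limits (rad/s): [2.57, 2.57, 3.01, 3.14, 3.14, 3.14].

INTERFACE

Orientations are given as a unit quaternion [w, x, y, z].
In Python, from bench import ctrl gives the robot as it stands.
- The arm moves only by the tool drive_tool, never from a script. Its argument "commands" is a list of rows, each an object of numbers: "gripper": the closure, from 0 (fully open) to 1 (shut); "dx", "dy", "dz": the shift along the tool's x, y, z in cm; "turn": the turn about the tool's z in degrees. A call has 1 to 20 rows; each row is the pose to reach, as a shift and turn from the pose commanded when the call began, along the tool's axes at that moment; what a row does not reach only later rows make up. A row lasts 1/8 s, in which the tool goes at most 62.5 mm and 10.7 degrees, less where a joint would pass 70% of its speed; a pose out of reach is approached as far as the arm can. A call with a gripper value outside its range is refused whole. The fingers move at their own pace and stop on an object; the grip force is fixed at half the most. Time passes only in rows, so rows that repeat a pose let the fingers close. It gives the time, the measured TCP pose, the force and the opening at its end, in the units of the state.
- ctrl.get_obs(): the state, without advancing time (a new reading comes with each control period).
- ctrl.camera(name): name is "scene" or "side" or "wrist"; returns a dict with "image" (384x512x3 uint8, red, green, blue), "mtx" (3x3 intrinsics, pixels), "R" (3x3) and "t" (3): a world point X has camera coordinates R X + t. Camera axes: x right, y down, z forward; pixel columns grow to the right and rows downward; lengths in m; the calibration is good to about 2 mm. A picture is of the moment at which its call begins. There is no depth.
- ctrl.hand_in(): hands the job in, once; it reports no verdict.
The state is a dict: "time_s": time; "q": joint angles; "dq": joint speeds; "joint_efforts": joint torques, N m; "eef_pos": TCP position; "eef_rot": TCP orientation; "wrist_force": force on the tool from outside, world axes, zero at the start; "torque": the same for the moment, N m; "opening": opening from 0.0 (shut) to 1.0 (fully open).
Only numpy, scipy, OpenCV 4.12 (cv2) and the standard library are available. Lean on these libraries where they do the work, as an engineer would, in place of code of your own. Each camera call takes 0.05 s, during which the arm holds its last target.

## Working session

There is one attempt and no reset: what is moved stays moved. The work goes in short steps, Python scripts to look and compute and a tool call to move; the robot and the scene stay as the last step left them, time stands still between calls to the robot, and variables do not carry over. Pictures are saved under pics/ and viewed, and the job is handed in when it is done.

Besides the shell and the picture viewer there is one more tool, called after "Call:" as name(argument=value, ...) on one line, values as JSON. drive_tool: Moves the arm, as the interface text tells. Its arguments: {"type":"object","properties":{"commands":{"type":"array","items":{"type":"object","properties":{"gripper":{"type":"number"},"dx":{"type":"number"},"dy":{"type":"number"},"dz":{"type":"number"},"turn":{"type":"number"}}}}},"required":["commands"]}

```bash
mkdir -p pics; ls; cat > h.py <<'E'
import numpy as np, cv2
from bench import ctrl
def snap(tag):
    r={}
    for n in ("scene","side","wrist"):
        c=ctrl.camera(n); r[n]=c
        cv2.imwrite(f"pics/{tag}_{n}.png",c["image"][:,:,::-1])
        np.savez(f"pics/{tag}_{n}.npz",**{k:np.array(v) for k,v in c.items()})
    return r
def load(tag,n): return np.load(f"pics/{tag}_{n}.npz")
def plane(c,uv,z):
    K,R,t=c["mtx"],np.array(c["R"]),np.array(c["t"])
    C=-R.T@t; d=R.T@np.linalg.inv(K)@np.array([uv[0],uv[1],1.])
    return C+d*(z-C[2])/d[2]
def proj(c,X):
    x=c["mtx"]@(np.array(c["R"])@np.array(X)+c["t"]); return x[:2]/x[2]
def tri(c1,u1,c2,u2):
    P=[c["mtx"]@np.c_[c["R"],c["t"]] for c in (c1,c2)]
    X=cv2.triangulatePoints(P[0],P[1],np.array(u1,float).reshape(2,1),np.array(u2,float).reshape(2,1)); return (X[:3]/X[3]).ravel()
E
python3 -c "
from h import *
r=snap('a')
for n in r:print(n,-np.array(r[n]['R']).T@r[n]['t'])
print(ctrl.get_obs())"
```

```text
pics
scene [ 0.84778832 -0.23323235  0.83961642]
side [ 0.09765281 -0.26653524  0.71061898]
wrist [0.5748255  0.08449225 0.37285427]
{'time_s': 0.15, 'q': array([-2.06271691e-01,  1.81389066e-01,  1.60774716e+00, -1.54795631e-05,
        1.35379860e+00, -2.06308349e-01]), 'dq': array([-0.00066465, -0.00166964, -0.0036485 , -0.00174255,  0.00069639,
        0.00051301]), 'joint_efforts': array([ 1.94259010e-03, -4.45260644e+01, -3.51692533e+01, -1.26067753e-04,
        5.82284134e-03,  2.14055274e-05]), 'eef_pos': array([5.74556154e-01, 1.21329844e-04, 2.04595683e-01]), 'eef_rot': array([-1.30062298e-04,  9.99999775e-01,  2.00002073e-05, -6.58408490e-04]), 'wrist_force': array([-0.51627521, -0.09165026, -0.25579008]), 'torque': array([ 0.00484996,  0.02270803, -0.01041353]), 'opening': 1.0033061382678232}
```

View pics/a_scene.png

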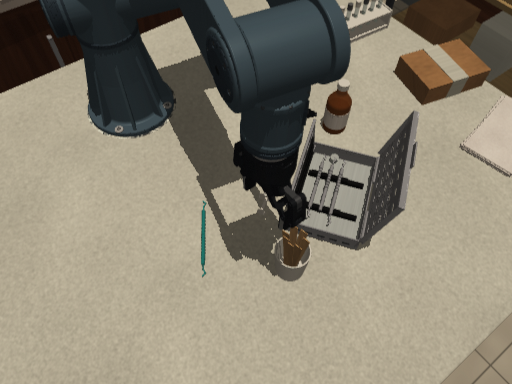

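View pics/a_side.png

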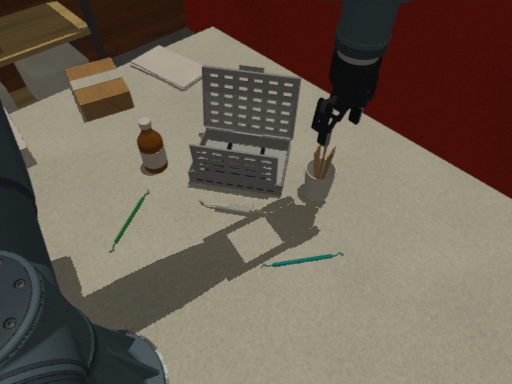

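View pics/a_wrist.png

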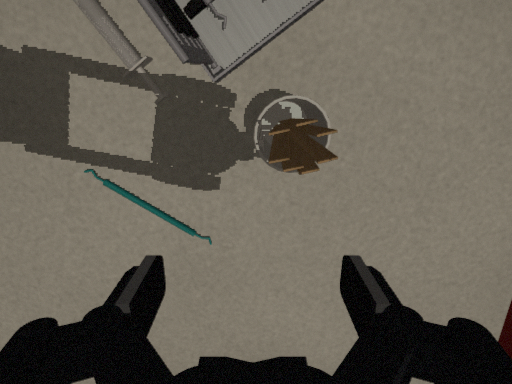

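The scene view shows the cassette at about (345,190) with the lid at (395,185). In the side view the flap is at (235,165), the lid at (250,100), the bottle at (152,150), the cup at (320,180) and the syringe at (230,207). The green (130,220) and turquoise (303,260) instruments are the look-alikes. I'll enlarge both views.

```bash
python3 -c "
from h import *
a=cv2.imread('pics/a_side.png')[55:225,125:345]
cv2.imwrite('pics/a_side_c.png',cv2.resize(a,None,fx=3.5,fy=3.5,interpolation=cv2.INTER_CUBIC))
a=cv2.imread('pics/a_scene.png')[75:285,240:440]
cv2.imwrite('pics/a_scene_c.png',cv2.resize(a,None,fx=2.8,fy=2.8,interpolation=cv2.INTER_CUBIC))
"
```

```text
(no output)
```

View pics/a_side_c.png

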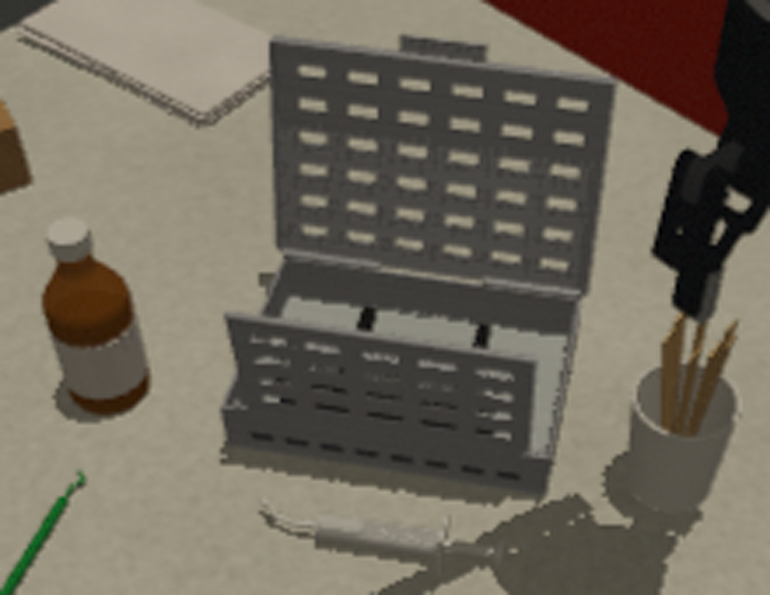

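View pics/a_scene_c.png

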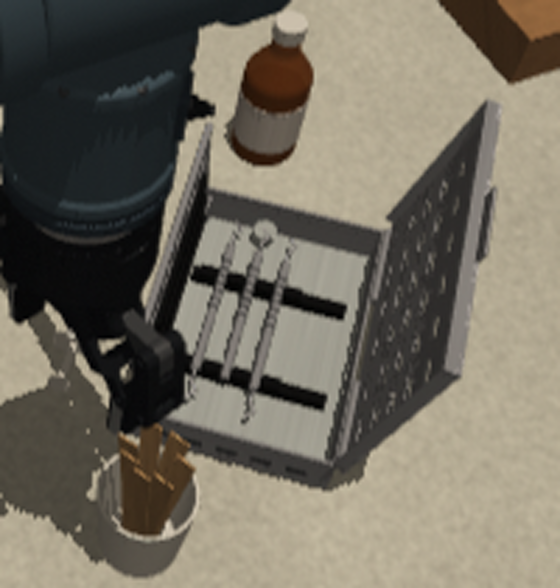

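```bash
python3 -c "
from h import *
np.set_printoptions(precision=4,suppress=True)
s=load('a','side');c=load('a','scene')
S=lambda u,v:(u/3.5+125,v/3.5+55)
C=lambda u,v:(u/2.8+240,v/2.8+75)
for n,u,z in [('FL',(230,405),.044),('FR',(553,457),.044),('FLb',(222,457),0),('FRb',(545,497),0),('RR',(583,293),.044),('RL',(285,258),.044),('bot base',(105,400),0.0),('cup',(675,500),0)]:
  print('side',n,plane(s,S(*u),z))
for n,u,z in [('FL',(210,192),.044),('RL',(388,228),.044),('RR',(335,465),.044),('RRb',(330,487),0),('cup',(150,480),0.085),('bot',(265,150),0)]:
  print('scene',n,plane(c,C(*u),z))
print('lidL',tri(s,S(272,40),c,C(497,102)))
print('lidR',tri(s,S(613,83),c,C(460,375)))
print('tab L',tri(s,S(401,37),c,C(493,186)),tri(s,S(487,46),c,C(484,260)))
print('flapL',tri(s,S(227,316),c,C(209,125)))
for z in (.12,.13,.134):print('flap',plane(s,S(227,316),z),plane(s,S(533,358),z))
print('syr',[plane(s,S(*p),.01) for p in ((262,508),(318,535),(440,545),(515,552))])
print('bottop',tri(s,S(69,230),c,C(292,22)))
for p in ((675,340),(735,325),(685,320)): print('stk',plane(s,S(*p),.15))
"
```

```text
side FL [0.4098 0.2718 0.044 ]
side FR [0.5386 0.0868 0.044 ]
side FLb [0.3957 0.2715 0.    ]
side FRb [0.5372 0.0889 0.    ]
side RR [0.6715 0.182  0.044 ]
side RL [0.5331 0.3639 0.044 ]
side bot base [0.3665 0.374  0.    ]
side cup [0.6015 0.0248 0.    ]
scene FL [0.417 0.278 0.044]
scene RL [0.5348 0.3726 0.044 ]
scene RR [0.6664 0.1816 0.044 ]
scene RRb [0.6676 0.1882 0.    ]
scene cup [0.6073 0.0491 0.085 ]
scene bot [0.3858 0.3801 0.    ]
lidL [0.5646 0.396  0.2038]
lidR [0.7044 0.205  0.2004]
tab L [0.6199 0.3238 0.2156] [0.6567 0.276  0.2134]
flapL [0.4139 0.264  0.1326]
flap [0.4205 0.2738 0.12  ] [0.5386 0.1117 0.12  ]
flap [0.415  0.2647 0.13  ] [0.5311 0.1053 0.13  ]
flap [0.4129 0.261  0.134 ] [0.5281 0.1028 0.134 ]
syr [array([0.3836, 0.2092, 0.01  ]), array([0.3966, 0.1657, 0.01  ]), array([0.4504, 0.1037, 0.01  ]), array([0.4828, 0.0653, 0.01  ])]
bottop [0.3789 0.383  0.1488]
stk [0.5907 0.0439 0.15  ]
stk [0.628 0.027 0.15 ]
stk [0.6087 0.051  0.15  ]
```

Yaw comes out at about 36° and the tray centre at about (0.539, 0.227). The flap leans at about 1.67 rad and the lid at about 1.83. I'll shut the fingers and turn −126°, so tool y becomes tray x and tool x becomes tray y. Then I'll go to the front of the flap.

Call:
drive_tool(commands=[{"gripper": 1,"dz": -2,"turn": -10},{"gripper": 1,"dz": -2,"turn": -20},{"gripper": 1,"dx": -2,"dy": -2,"dz": -2,"turn": -30},{"gripper": 1,"dx": -4,"dy": -4,"dz": -2,"turn": -40},{"gripper": 1,"dx": -6,"dy": -6,"dz": -2,"turn": -50},{"gripper": 1,"dx": -8,"dy": -8,"dz": -2,"turn": -60},{"gripper": 1,"dx": -10,"dy": -10,"dz": -2,"turn": -70},{"gripper": 1,"dx": -12,"dy": -12,"dz": -2,"turn": -80},{"gripper": 1,"dx": -14,"dy": -14,"dz": -2,"turn": -90},{"gripper": 1,"dx": -14.5,"dy": -15,"dz": -2,"turn": -100},{"gripper": 1,"dx": -14.5,"dy": -15,"dz": -2,"turn": -110},{"gripper": 1,"dx": -14.5,"dy": -15,"dz": -2,"turn": -120},{"gripper": 1,"dx": -14.5,"dy": -15,"dz": -2,"turn": -126},{"gripper": 1,"dx": -14.5,"dy": -15,"dz": -2,"turn": -126},{"gripper": 1,"dx": -14.5,"dy": -15,"dz": -2,"turn": -126}])

```text
invalid input at $.commands[0]: expected keys gripper, dx, dy, dz, turn
```

```bash
python3 -c "
from h import *
r=snap('b')
a=r['side']['image'][40:230,110:350,::-1];b=r['scene']['image'][75:285,240:440,::-1]
a=cv2.resize(a,(400,317),interpolation=cv2.INTER_CUBIC);b=cv2.resize(b,(302,317),interpolation=cv2.INTER_CUBIC)
cv2.imwrite('pics/b_m.png',np.hstack([a,b]))
print(ctrl.get_obs()['eef_pos'])
"
```

```text
[5.74833000e-01 7.14527430e-05 2.04991114e-01]
```

View pics/b_m.png

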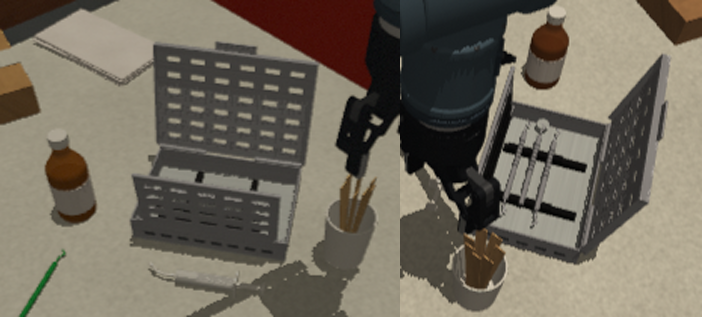

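View pics/b_wrist.png

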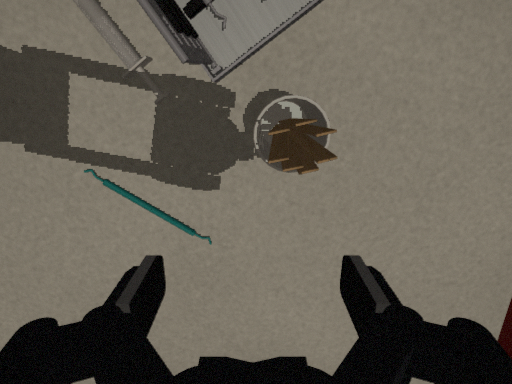

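The call was refused because every row needs all five keys. Nothing has moved, so I'll send it again.

Call:
drive_tool(commands=[{"gripper": 1,"dx": 0,"dy": 0,"dz": -2,"turn": -10},{"gripper": 1,"dx": 0,"dy": 0,"dz": -2,"turn": -20},{"gripper": 1,"dx": -2,"dy": -2,"dz": -2,"turn": -30},{"gripper": 1,"dx": -4,"dy": -4,"dz": -2,"turn": -40},{"gripper": 1,"dx": -6,"dy": -6,"dz": -2,"turn": -50},{"gripper": 1,"dx": -8,"dy": -8,"dz": -2,"turn": -60},{"gripper": 1,"dx": -10,"dy": -10,"dz": -2,"turn": -70},{"gripper": 1,"dx": -12,"dy": -12,"dz": -2,"turn": -80},{"gripper": 1,"dx": -14,"dy": -14,"dz": -2,"turn": -90},{"gripper": 1,"dx": -14.5,"dy": -15,"dz": -2,"turn": -100},{"gripper": 1,"dx": -14.5,"dy": -15,"dz": -2,"turn": -110},{"gripper": 1,"dx": -14.5,"dy": -15,"dz": -2,"turn": -120},{"gripper": 1,"dx": -14.5,"dy": -15,"dz": -2,"turn": -126},{"gripper": 1,"dx": -14.5,"dy": -15,"dz": -2,"turn": -126},{"gripper": 1,"dx": -14.5,"dy": -15,"dz": -2,"turn": -126}])

```text
time_s: 2.17
eef_pos: [0.43, 0.15, 0.2253]
eef_rot: [0.0, 0.455, 0.891, 0.0]
wrist_force: [0.1, -0.7, 0.0]
opening: 0.002
```

```bash
cat >> h.py <<'E'
C0=np.array([.539,.227]); ex=np.array([np.cos(np.radians(36)),np.sin(np.radians(36))]); ey=np.array([-ex[1],ex[0]])
def tray(p): d=np.array(p[:2])-C0; return np.array([d@ex,d@ey,p[2]])
def world(x,y,z): return np.r_[C0+x*ex+y*ey,z]
def mont(tag):
    np.set_printoptions(precision=4,suppress=True)
    r=snap(tag)
    a=r['side']['image'][20:230,110:350,::-1];b=r['scene']['image'][75:285,240:440,::-1]
    cv2.imwrite(f'pics/{tag}_m.png',np.hstack([cv2.resize(a,(430,376),interpolation=cv2.INTER_CUBIC),cv2.resize(b,(358,376),interpolation=cv2.INTER_CUBIC)]))
    o=ctrl.get_obs(); print(o['time_s'],'tray TCP',tray(o['eef_pos']),'F',o['wrist_force'],'op',o['opening'],o['eef_rot'],o['q'])
    return r
E
python3 -c "
from h import *
mont('c')"
```

```text
2.325 tray TCP [-0.1334  0.0017  0.2253] F [-0.1248 -0.4909  0.1985] op 0.0005624942604537249 [ 0.      0.4545  0.8908 -0.    ] [ 0.074  -0.1146  1.8701 -0.      1.3861 -2.1241]
```

View pics/c_m.png

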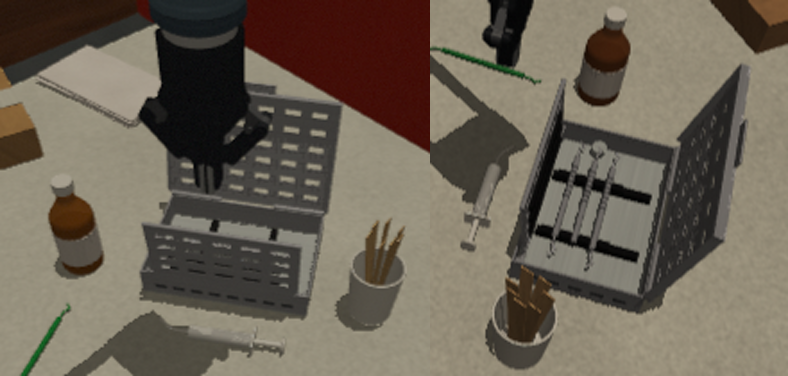

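View pics/c_wrist.png

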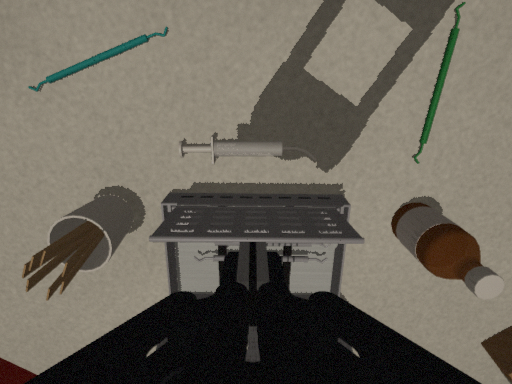

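The arm is now clear in the scene view. The flap's edge runs from about (563,83) to (520,250) in the right panel and from (145,224) to (300,250) in the left panel. The fingers sit above and in front of it. Next I'll refine the positions.

```bash
python3 -c "
from h import *
np.set_printoptions(precision=4,suppress=True)
a=cv2.imread('pics/c_scene.png')[80:260,270:420]
cv2.imwrite('pics/c_sc.png',cv2.resize(a,None,fx=3.3,fy=3.3,interpolation=cv2.INTER_CUBIC))
"
```

```text
(no output)
```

View pics/c_sc.png

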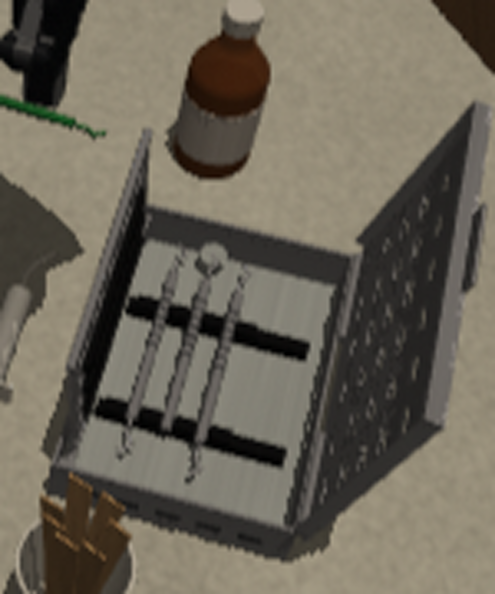

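```bash
python3 -c "
from h import *
np.set_printoptions(precision=4,suppress=True)
s=load('a','side');c=load('c','scene')
S=lambda u,v:(u/3.5+125,v/3.5+55)
C=lambda u,v:(u/3.3+270,v/3.3+80)
for n,u,z in [('FL',(148,207),.044),('RL',(358,255),.044),('RR',(300,522),.044),('FR',(45,465),.044)]: print(n,tray(plane(c,C(*u),z)))
print('flap L',tray(tri(s,S(227,316),c,C(148,131))),'R',tray(tri(s,S(533,358),c,C(73,372))))
print('lid',tray(tri(s,S(272,40),c,C(480,105))),tray(tri(s,S(613,83),c,C(435,425))))
"
```

```text
FL [-0.0697  0.1154  0.044 ]
RL [0.0824 0.1177 0.044 ]
RR [ 0.0778 -0.1043  0.044 ]
FR [-0.0856 -0.1127  0.044 ]
flap L [-0.079   0.1037  0.1323] R [-0.0789 -0.0942  0.1306]
lid [0.1163 0.1196 0.205 ] [ 0.1168 -0.1161  0.2021]
```

Call:
drive_tool(commands=[{"gripper": 1,"dx": 0,"dy": 0,"dz": 4,"turn": 0},{"gripper": 1,"dx": 0,"dy": 0,"dz": 8,"turn": 0},{"gripper": 1,"dx": 0,"dy": 0,"dz": 11.4,"turn": 0},{"gripper": 1,"dx": 0,"dy": 1,"dz": 11.4,"turn": 0},{"gripper": 1,"dx": 0,"dy": 2.5,"dz": 11.4,"turn": 0},{"gripper": 1,"dx": 0,"dy": 3.5,"dz": 11.4,"turn": 0},{"gripper": 1,"dx": 0,"dy": 4.3,"dz": 11.4,"turn": 0},{"gripper": 1,"dx": 0,"dy": 5,"dz": 11.4,"turn": 0},{"gripper": 1,"dx": 0,"dy": 5.6,"dz": 11.4,"turn": 0},{"gripper": 1,"dx": 0,"dy": 6.3,"dz": 11.4,"turn": 0},{"gripper": 1,"dx": 0,"dy": 7,"dz": 11.55,"turn": 0},{"gripper": 1,"dx": 0,"dy": 7.65,"dz": 11.75,"turn": 0},{"gripper": 1,"dx": 0,"dy": 8.3,"dz": 12,"turn": 0},{"gripper": 1,"dx": 0,"dy": 8.9,"dz": 12.35,"turn": 0},{"gripper": 1,"dx": 0,"dy": 9.45,"dz": 12.8,"turn": 0},{"gripper": 1,"dx": 0,"dy": 10,"dz": 13.2,"turn": 0}])

```text
time_s: 4.32
eef_pos: [0.5111, 0.209, 0.0928]
eef_rot: [-0.0, 0.454, 0.891, -0.0]
wrist_force: [1.1, 0.3, 0.9]
opening: -0.001
```

```bash
python3 -c "
from h import *
mont('d')"
```

```text
4.475 tray TCP [-0.0335  0.0019  0.0929] F [-0.478  -0.2429  0.151 ] op 0.0005896770887923779 [-0.0003  0.4539  0.891  -0.0002] [ 0.173   0.259   1.7582 -0.      1.1252 -2.0262]
```

View pics/d_m.png

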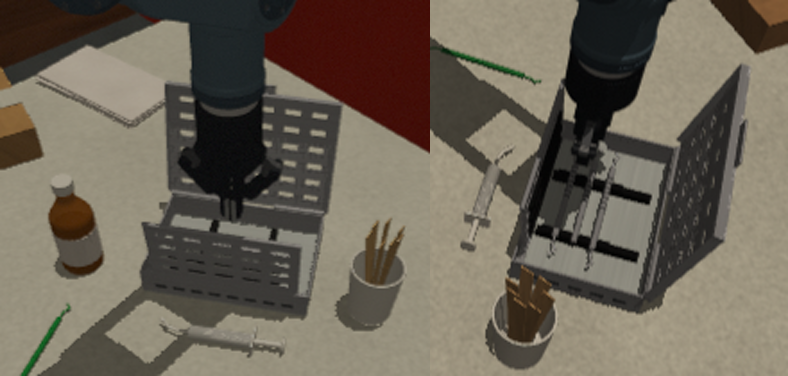

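View pics/d_wrist.png

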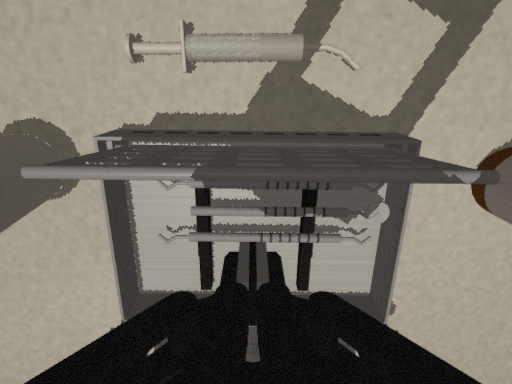

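The flap has not moved, and the fingers appear to be behind it: side panel at (232,205), with the flap edge at y≈235. I'll check this by projecting the TCP.

```bash
python3 -c "
from h import *
np.set_printoptions(precision=4,suppress=True)
for tag,p in (('c',(.43,.15,.2253)),('d',(.5111,.209,.0928))):
  for n in ('scene','side','wrist'):
    c=load(tag,n); p=np.array(p); print(tag,n,'tcp',proj(c,p),'tip',proj(c,p-[0,0,.008]), 'flapmid',proj(c,world(-.079,0.003,.132)))
    print('  cam',tray(-np.array(c['R']).T@c['t']), 'axis', np.array(c['R'])[2])
c=load('d','side');im=cv2.imread('pics/d_side.png')
cv2.imwrite('pics/d_sc.png',cv2.resize(im[90:200,170:310],None,fx=5,fy=5,interpolation=cv2.INTER_CUBIC))
im=cv2.imread('pics/d_scene.png')
cv2.imwrite('pics/d_scc.png',cv2.resize(im[90:250,270:420],None,fx=3.6,fy=3.6,interpolation=cv2.INTER_CUBIC))
"
```

```text
c scene tcp [281.1796 118.4836] tip [280.9306 121.322 ] flapmid [303.8604 154.7234]
  cam [-0.0207 -0.5538  0.8396] axis [-0.4256  0.3389 -0.839 ]
c side tcp [226.7221 135.9604] tip [226.9162 139.0552] flapmid [233.7307 150.9902]
  cam [-0.6472 -0.1399  0.7106] axis [ 0.4462  0.4433 -0.7774]
c wrist tcp [252.489 234.295] tip [252.4744 228.5139] flapmid [253.7403 241.4962]
  cam [-0.2181  0.0017  0.3936] axis [ 0.2654  0.1929 -0.9446]
d scene tcp [322.6338 171.5088] tip [322.1104 173.667 ] flapmid [303.8604 154.7234]
  cam [-0.0207 -0.5538  0.8396] axis [-0.4256  0.3389 -0.839 ]
d side tcp [238.8923 149.445 ] tip [238.9642 151.8645] flapmid [233.7307 150.9902]
  cam [-0.6472 -0.1399  0.7106] axis [ 0.4462  0.4433 -0.7774]
d wrist tcp [252.3448 234.6519] tip [252.3309 228.8625] flapmid [255.1408 180.4406]
  cam [-0.1178  0.0016  0.2611] axis [ 0.2643  0.1932 -0.9449]
```

View pics/d_sc.png

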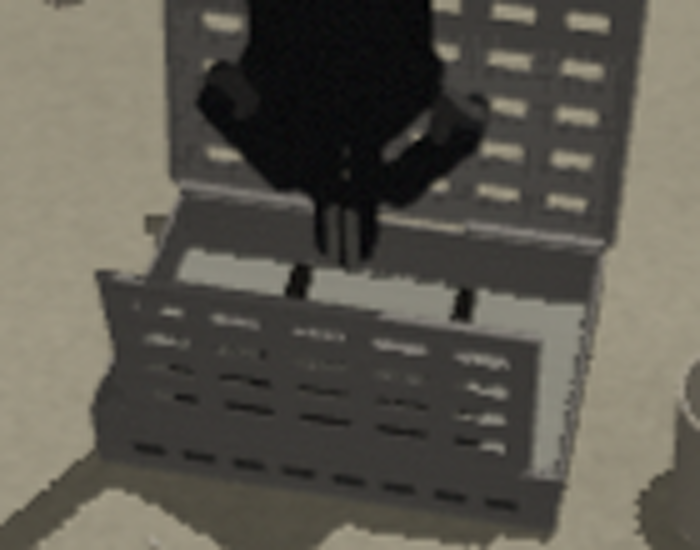

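View pics/d_scc.png

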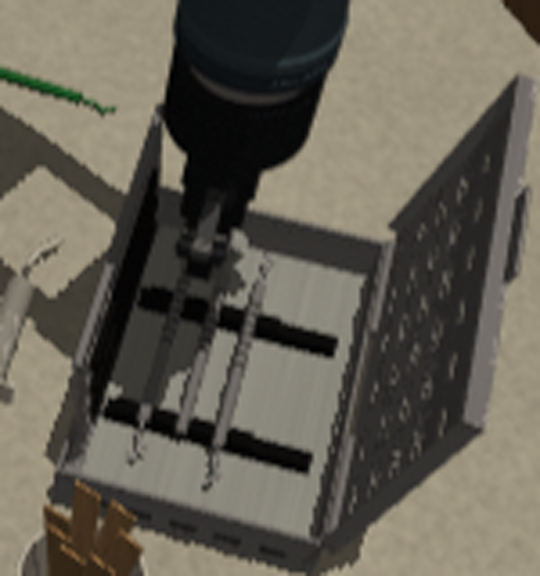

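```bash
python3 -c "
from h import *
np.set_printoptions(precision=4,suppress=True)
X=tri(load('d','side'),(239,143),load('d','scene'),(327.5,165)); print(X,tray(X)); print(proj(load('d','side'),X),proj(load('d','scene'),X))
o=ctrl.get_obs();print(o['eef_pos'],o['eef_rot'],o['q'],o['wrist_force'])
im=load('d','wrist')['image'][:,:,::-1]
g=cv2.convertScaleAbs(im[200:384,150:350],alpha=3)
cv2.imwrite('pics/d_w.png',cv2.resize(g,None,fx=3,fy=3))
"
```

```text
[0.514  0.2146 0.1114] [-0.0275  0.0047  0.1114]
[238.0318 141.8755] [326.7796 165.9883]
[0.5108 0.2088 0.0929] [-0.0003  0.4539  0.891  -0.0002] [ 0.173   0.259   1.7582 -0.      1.1252 -2.0262] [-0.478  -0.2429  0.151 ]
```

View pics/d_w.png

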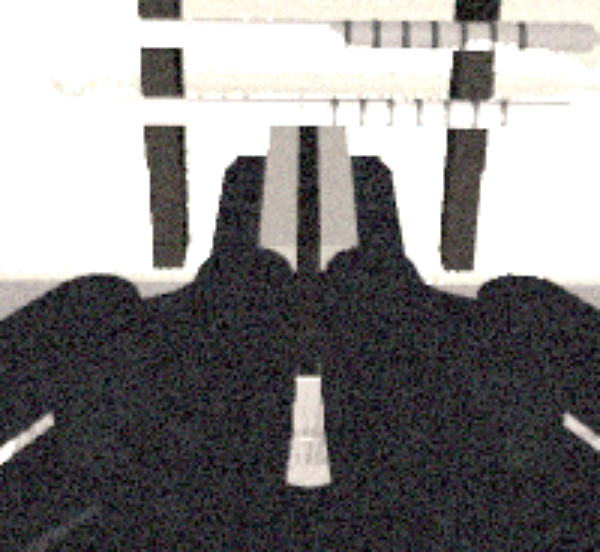

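```bash
python3 -c "
from h import *
np.set_printoptions(precision=1,suppress=True)
for tag,p in (('c',(.43,.15,.2253)),('d',(.5108,.2088,.0929))):
 for h in (-.008,0,.01,.02):
  for y in (-.011,.011):
   P=np.array(p)+np.r_[ex*y,h]
   print(tag,h,y,*[proj(load(tag,n),P) for n in ('side','scene','wrist')])
im=load('c','wrist')['image'][:,:,::-1]
g=cv2.convertScaleAbs(im[200:384,150:350],alpha=3);g=cv2.resize(g,(400,368))
im=load('c','side')['image'][:,:,::-1]
g2=cv2.convertScaleAbs(im[60:160,180:280],alpha=2.5);g2=cv2.resize(g2,(368,368),interpolation=2)
cv2.imwrite('pics/c_w.png',np.hstack([g,g2]))
"
```

```text
c -0.008 -0.011 [225.6 142.9] [275.5 120. ] [252.5 212.3]
c -0.008 0.011 [228.2 135.2] [286.4 122.6] [252.5 244.1]
c 0 -0.011 [225.4 139.8] [275.7 117.2] [252.5 217.5]
c 0 0.011 [228.  132.1] [286.7 119.8] [252.5 250.4]
c 0.01 -0.011 [225.2 135.9] [275.9 113.6] [252.5 224.7]
c 0.01 0.011 [227.8 128.2] [287.1 116.2] [252.5 259. ]
c 0.02 -0.011 [224.9 131.9] [276.2 109.9] [252.5 232.7]
c 0.02 0.011 [227.5 124.2] [287.5 112.5] [252.6 268.6]
d -0.008 -0.011 [238.  155.2] [317.  172.3] [252.4 212.2]
d -0.008 0.011 [239.9 148.7] [327.  174.8] [252.4 244.1]
d 0 -0.011 [237.9 152.8] [317.5 170.2] [252.4 217.4]
d 0 0.011 [239.8 146.3] [327.5 172.7] [252.4 250.4]
d 0.01 -0.011 [237.8 149.7] [318.1 167.4] [252.4 224.5]
d 0.01 0.011 [239.7 143.2] [328.2 170. ] [252.4 259. ]
d 0.02 -0.011 [237.7 146.6] [318.7 164.6] [252.4 232.5]
d 0.02 0.011 [239.6 140.1] [328.9 167.2] [252.4 268.5]
```

View pics/c_w.png

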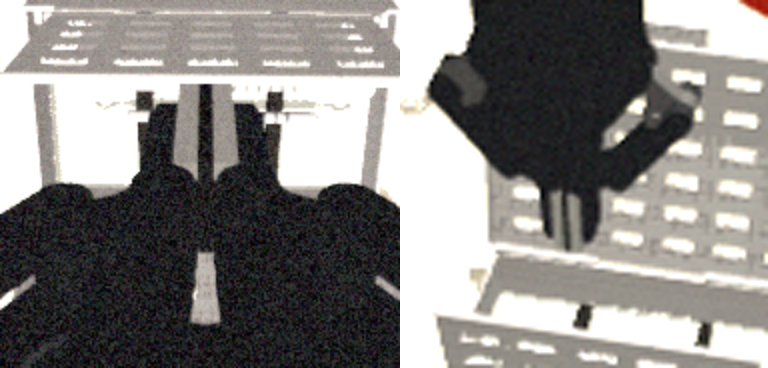

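```bash
python3 -c "
from h import *
np.set_printoptions(precision=4,suppress=True)
for t,s,tc in (('c',(225.6,127.4),(.43,.15,.2253)),('d',(239,142.8),(.5108,.2088,.0929))):
  X=tri(load(t,'side'),s,load(t,'wrist'),(252.4,242)); print(t,tray(X)-tray(tc),proj(load(t,'side'),X),proj(load(t,'wrist'),X))
o=np.array(load('a','wrist')['R']); 
im=load('d','side')['image'][:,:,::-1]
g2=cv2.convertScaleAbs(im[100:170,200:280],alpha=3);g2=cv2.resize(g2,None,fx=7,fy=7,interpolation=0)
cv2.imwrite('pics/d_s7.png',g2)
"
```

```text
c [-0.0102 -0.001   0.0299] [225.228  127.5523] [250.5974 243.0865]
d [-0.01   -0.0018  0.0307] [238.4263 143.0003] [248.8867 243.8674]
```

View pics/d_s7.png

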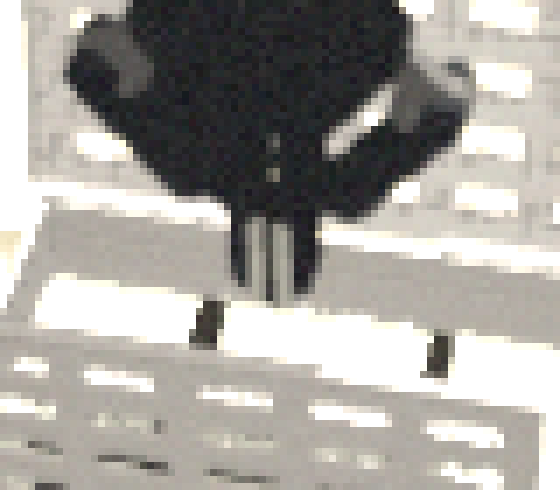

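Three views agree that the shut fingertips are about 30 mm above the reported TCP, not 8 mm below it. The fingers therefore passed just over the flap without touching it. From here on I'll use the measured offset: tip z = TCP z + 0.030. I'll go back over the flap and push lower.

Call:
drive_tool(commands=[{"gripper": 1,"dx": 0,"dy": 0,"dz": -5,"turn": 0},{"gripper": 1,"dx": 0,"dy": 0,"dz": -6,"turn": 0},{"gripper": 1,"dx": 0,"dy": -5,"dz": -6,"turn": 0},{"gripper": 1,"dx": 0,"dy": -10,"dz": -6,"turn": 0},{"gripper": 1,"dx": 0,"dy": -10,"dz": -3,"turn": 0},{"gripper": 1,"dx": 0,"dy": -10,"dz": 2,"turn": 0},{"gripper": 1,"dx": 0,"dy": -10,"dz": 2,"turn": 0},{"gripper": 1,"dx": 0,"dy": -8.5,"dz": 2,"turn": 0},{"gripper": 1,"dx": 0,"dy": -7,"dz": 2,"turn": 0},{"gripper": 1,"dx": 0,"dy": -6,"dz": 2,"turn": 0},{"gripper": 1,"dx": 0,"dy": -5.3,"dz": 2,"turn": 0},{"gripper": 1,"dx": 0,"dy": -4.5,"dz": 2,"turn": 0},{"gripper": 1,"dx": 0,"dy": -3.7,"dz": 2,"turn": 0},{"gripper": 1,"dx": 0,"dy": -3,"dz": 2.1,"turn": 0},{"gripper": 1,"dx": 0,"dy": -2.3,"dz": 2.3,"turn": 0},{"gripper": 1,"dx": 0,"dy": -1.7,"dz": 2.6,"turn": 0}])

```text
time_s: 6.48
eef_pos: [0.4975, 0.1991, 0.0671]
eef_rot: [-0.0, 0.454, 0.891, 0.0]
wrist_force: [-1.0, -0.2, -0.2]
opening: 0.001
```

```bash
python3 -c "
from h import *
mont('e')"
```

```text
6.625 tray TCP [-0.05    0.0018  0.0672] F [-0.3543 -0.068   0.313 ] op -0.0010504609565999486 [0.0001 0.4539 0.891  0.0002] [ 0.1589  0.2637  1.8137  0.0002  1.0638 -2.0405]
```

View pics/e_m.png

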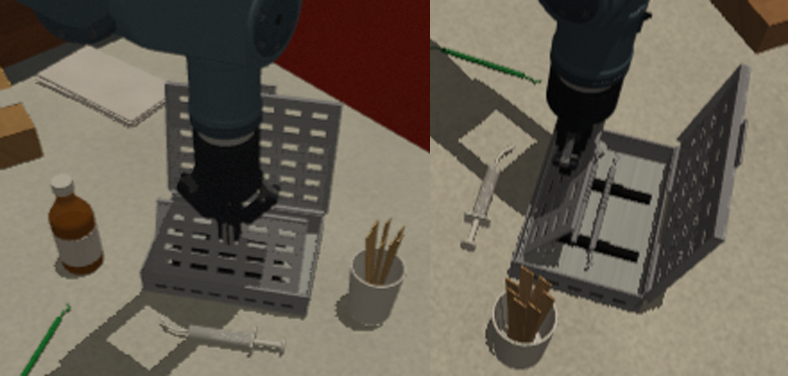

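The flap is folding: its lit face shows in the side panel at (235,240), and the fingertip is on it. I'll carry on down.

Call:
drive_tool(commands=[{"gripper": 1,"dx": 0,"dy": 0.6,"dz": 0.35,"turn": 0},{"gripper": 1,"dx": 0,"dy": 1.15,"dz": 0.75,"turn": 0},{"gripper": 1,"dx": 0,"dy": 1.7,"dz": 1.2,"turn": 0},{"gripper": 1,"dx": 0,"dy": 2.2,"dz": 1.7,"turn": 0},{"gripper": 1,"dx": 0,"dy": 2.6,"dz": 2.25,"turn": 0},{"gripper": 1,"dx": 0,"dy": 3,"dz": 2.85,"turn": 0},{"gripper": 1,"dx": 0,"dy": 3.3,"dz": 3.45,"turn": 0},{"gripper": 1,"dx": 0,"dy": 3.5,"dz": 4.1,"turn": 0},{"gripper": 1,"dx": 0,"dy": 3.7,"dz": 4.75,"turn": 0},{"gripper": 1,"dx": 0,"dy": 3.8,"dz": 5.3,"turn": 0},{"gripper": 1,"dx": 0,"dy": 3.9,"dz": 5.8,"turn": 0},{"gripper": 1,"dx": 0,"dy": 3.9,"dz": 6,"turn": 0},{"gripper": 1,"dx": 0,"dy": 3.9,"dz": 6,"turn": 0}])

```text
time_s: 8.25
eef_pos: [0.5287, 0.2217, 0.0092]
eef_rot: [-0.0, 0.454, 0.891, -0.0]
wrist_force: [-8.5, -3.2, 19.0]
opening: -0.006
```

```bash
python3 -c "
from h import *
mont('f')"
```

```text
8.4 tray TCP [-0.0115  0.0018  0.0092] F [-8.2555 -2.7656 18.1463] op -0.0023812039911045814 [-0.0001  0.4538  0.8911 -0.0003] [ 0.1903  0.4281  1.7344 -0.0004  0.9796 -2.0089]
```

View pics/f_m.png

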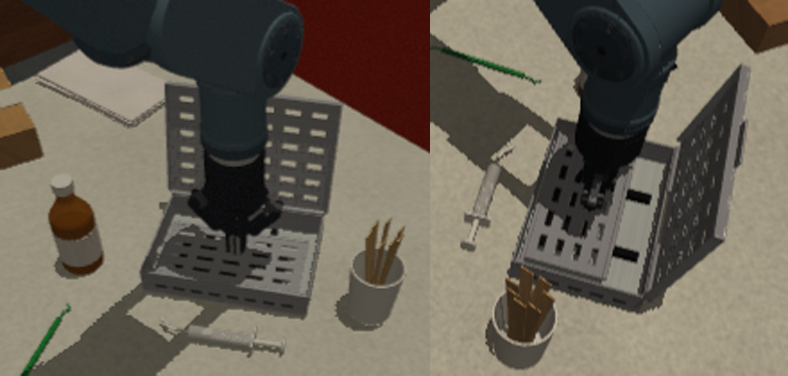

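The wrist force of 18 N down says the flap is on its stop. I'll lift clear and check it.

Call:
drive_tool(commands=[{"gripper": 1,"dx": 0,"dy": -0.1,"dz": -0.4,"turn": 0},{"gripper": 1,"dx": 0,"dy": -0.2,"dz": -1,"turn": 0},{"gripper": 1,"dx": 0,"dy": -1,"dz": -5,"turn": 0},{"gripper": 1,"dx": 0,"dy": -2,"dz": -10,"turn": 0},{"gripper": 1,"dx": 0,"dy": -6,"dz": -15,"turn": 0},{"gripper": 1,"dx": 0,"dy": -10,"dz": -20,"turn": 0},{"gripper": 1,"dx": 0,"dy": -10,"dz": -21,"turn": 0},{"gripper": 1,"dx": 0,"dy": -10,"dz": -21,"turn": 0}])

```text
time_s: 9.4
eef_pos: [0.4487, 0.1631, 0.2181]
eef_rot: [0.001, 0.454, 0.891, 0.001]
wrist_force: [-0.6, 1.1, -0.3]
opening: 0.003
```

```bash
python3 -c "
from h import *
mont('g')
a=cv2.imread('pics/g_scene.png')[80:260,270:420]
b=cv2.imread('pics/g_side.png')[80:220,170:320]
cv2.imwrite('pics/g_sc.png',np.hstack([cv2.resize(a,(400,480),interpolation=2),cv2.resize(b,(400,373),interpolation=2)[:373] if 0 else cv2.resize(b,(400,480),interpolation=2)]))"
```

```text
9.55 tray TCP [-0.1118  0.0023  0.2153] F [ 0.107  -0.3563 -1.1604] op 0.004139322537308316 [-0.0014  0.4539  0.8911 -0.0009] [ 0.0997 -0.0525  1.8331  0.0001  1.3643 -2.0997]
```

View pics/g_sc.png

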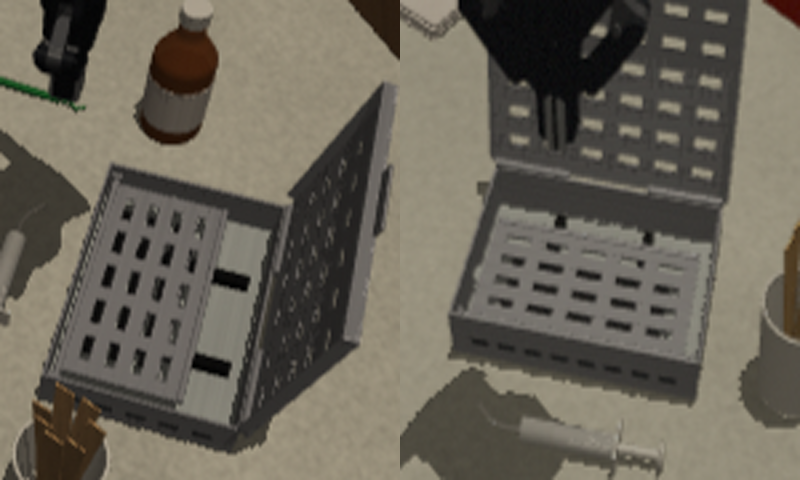

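View pics/g_wrist.png

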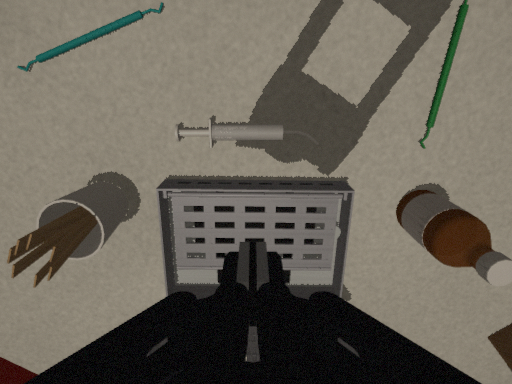

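```bash
python3 -c "
from h import *
np.set_printoptions(precision=4,suppress=True)
s=load('g','side');c=load('g','scene')
S=lambda u,v:((u-400)/2.667+170,v/3.43+80)
C=lambda u,v:(u/2.667+270,v/2.667+80)
print(tray(tri(s,S(698,258),c,C(182,402))),tray(tri(s,S(500,232),c,C(227,208))))
for u in ((182,402),(227,208)): print(tray(plane(c,C(*u),.036)))
print('rims',[tray(plane(c,C(*u),.044)) for u in ((112,167),(290,207),(235,425),(40,385))])
c2=load('c','scene')
C2=lambda u,v:(u/3.3+270,v/3.3+80)
d=cv2.absdiff(load('c','scene')['image'],c['image']).max(2); print('lid region diff',d[105:220,375:412].max())
"
```

```text
[ 0.0298 -0.095   0.0311] [0.0293 0.1054 0.0281]
[ 0.03   -0.0966  0.036 ]
[0.0309 0.1056 0.036 ]
rims [array([-0.0763,  0.1136,  0.044 ]), array([0.0831, 0.1169, 0.044 ]), array([ 0.0727, -0.1087,  0.044 ]), array([-0.0808, -0.1198,  0.044 ])]
lid region diff 24
```

The flap lies flat: its edge is at tray x ≈ 0.030 and z ≈ 0.03–0.036, and the tray hasn't moved. Next I'll go high over the lid and come down behind it.

Call:
drive_tool(commands=[{"gripper": 1,"dx": 0,"dy": 0,"dz": -4,"turn": 0},{"gripper": 1,"dx": 0,"dy": 3,"dz": -6,"turn": 0},{"gripper": 1,"dx": 0,"dy": 8,"dz": -6,"turn": 0},{"gripper": 1,"dx": 0,"dy": 13,"dz": -6,"turn": 0},{"gripper": 1,"dx": 0,"dy": 18,"dz": -6,"turn": 0},{"gripper": 1,"dx": 0,"dy": 23,"dz": -6,"turn": 0},{"gripper": 1,"dx": 0,"dy": 28,"dz": -6,"turn": 0},{"gripper": 1,"dx": 0,"dy": 30,"dz": -6,"turn": 0},{"gripper": 1,"dx": 0,"dy": 30,"dz": -6,"turn": 0},{"gripper": 1,"dx": 0,"dy": 30,"dz": -6,"turn": 0}])

```text
time_s: 10.8
eef_pos: [0.6898, 0.3391, 0.2752]
eef_rot: [-0.001, 0.454, 0.891, -0.001]
wrist_force: [0.3, -0.3, -0.2]
opening: -0.001
```

```bash
python3 -c "
from h import *
mont('h')"
```

```text
10.95 tray TCP [0.188  0.0017 0.2776] F [-0.4551 -0.4388  0.0148] op 0.002334371604837937 [0.     0.4541 0.891  0.    ] [ 0.3027  0.583   0.932  -0.      1.6265 -1.8962]
```

View pics/h_m.png

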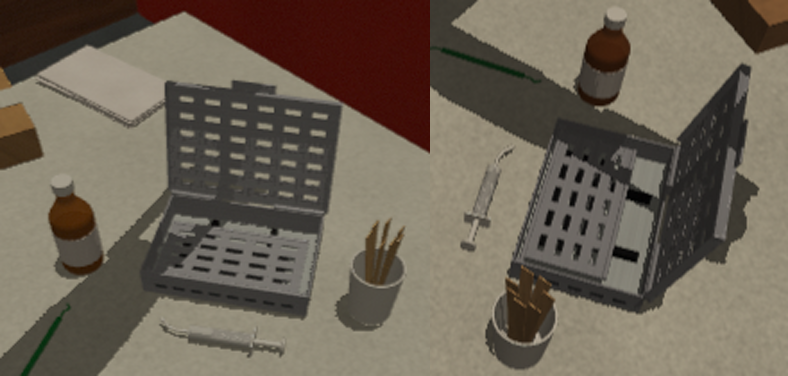

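View pics/h_wrist.png

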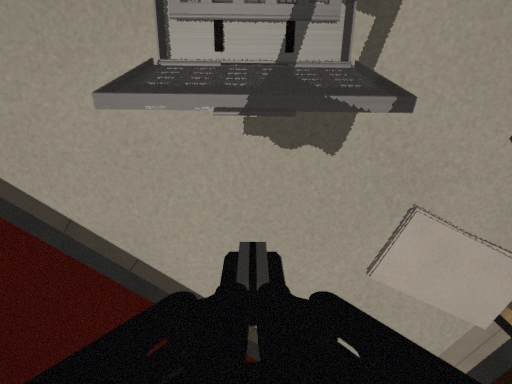

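The fingers are behind the lid with room to spare (wrist view: tab at (255,112), fingertips at (252,242)). I'll descend, then push to upright.

Call:
drive_tool(commands=[{"gripper": 1,"dx": 0,"dy": 0,"dz": 4,"turn": 0},{"gripper": 1,"dx": 0,"dy": 0,"dz": 8,"turn": 0},{"gripper": 1,"dx": 0,"dy": 0,"dz": 12,"turn": 0},{"gripper": 1,"dx": 0,"dy": 0,"dz": 13.6,"turn": 0},{"gripper": 1,"dx": 0,"dy": 0,"dz": 13.6,"turn": 0},{"gripper": 1,"dx": 0,"dy": -1.5,"dz": 13.6,"turn": 0},{"gripper": 1,"dx": 0,"dy": -3,"dz": 13.6,"turn": 0},{"gripper": 1,"dx": 0,"dy": -4,"dz": 13.6,"turn": 0},{"gripper": 1,"dx": 0,"dy": -4.7,"dz": 13.6,"turn": 0},{"gripper": 1,"dx": 0,"dy": -5.3,"dz": 13.6,"turn": 0},{"gripper": 1,"dx": 0,"dy": -5.9,"dz": 13.6,"turn": 0},{"gripper": 1,"dx": 0,"dy": -6.5,"dz": 13.6,"turn": 0},{"gripper": 1,"dx": 0,"dy": -7.1,"dz": 13.6,"turn": 0},{"gripper": 1,"dx": 0,"dy": -7.7,"dz": 13.6,"turn": 0},{"gripper": 1,"dx": 0,"dy": -8.3,"dz": 13.6,"turn": 0},{"gripper": 1,"dx": 0,"dy": -8.9,"dz": 13.6,"turn": 0}])

```text
time_s: 12.95
eef_pos: [0.6181, 0.2867, 0.1412]
eef_rot: [-0.0, 0.454, 0.891, -0.0]
wrist_force: [1.2, 1.0, 1.2]
opening: 0.001
```

```bash
python3 -c "
from h import *
mont('i')"
```

```text
13.1 tray TCP [0.0988 0.0017 0.141 ] F [ 0.4083  0.5066 -0.5073] op 0.0005790041328124234 [-0.0003  0.454   0.891  -0.0005] [ 0.2605  0.4681  1.3704 -0.0004  1.3044 -1.9384]
```

View pics/i_m.png

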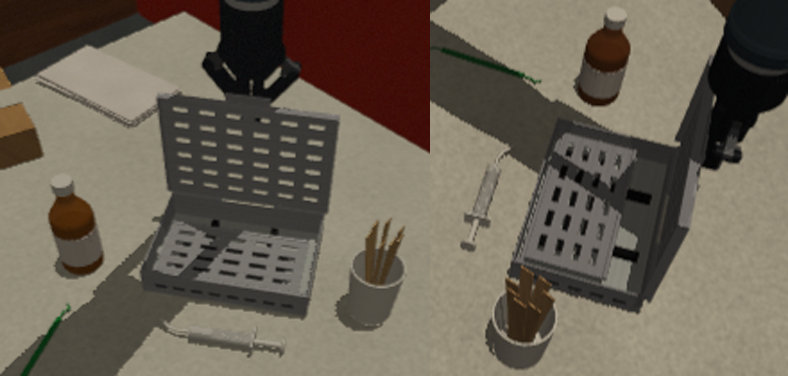

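View pics/i_wrist.png

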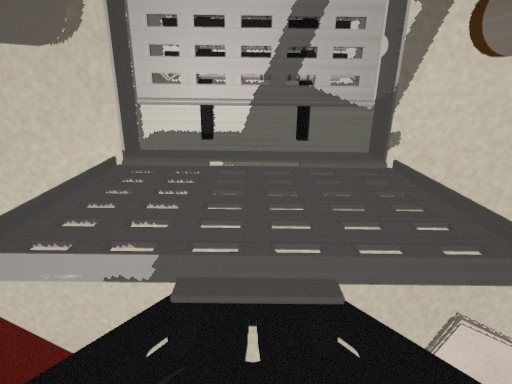

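The lid is about upright and the fingers are behind it, under the tab. I'll follow the arc slowly.

Call:
drive_tool(commands=[{"gripper": 1,"dx": 0,"dy": -0.6,"dz": 0,"turn": 0},{"gripper": 1,"dx": 0,"dy": -1.2,"dz": 0.05,"turn": 0},{"gripper": 1,"dx": 0,"dy": -1.8,"dz": 0.1,"turn": 0},{"gripper": 1,"dx": 0,"dy": -2.3,"dz": 0.1,"turn": 0},{"gripper": 1,"dx": 0,"dy": -2.9,"dz": 0.2,"turn": 0},{"gripper": 1,"dx": 0,"dy": -3.4,"dz": 0.35,"turn": 0},{"gripper": 1,"dx": 0,"dy": -3.9,"dz": 0.45,"turn": 0},{"gripper": 1,"dx": 0,"dy": -4.4,"dz": 0.6,"turn": 0},{"gripper": 1,"dx": 0,"dy": -4.9,"dz": 0.8,"turn": 0},{"gripper": 1,"dx": 0,"dy": -5.4,"dz": 1,"turn": 0},{"gripper": 1,"dx": 0,"dy": -5.9,"dz": 1.25,"turn": 0},{"gripper": 1,"dx": 0,"dy": -6.4,"dz": 1.5,"turn": 0},{"gripper": 1,"dx": 0,"dy": -6.9,"dz": 1.75,"turn": 0},{"gripper": 1,"dx": 0,"dy": -7.35,"dz": 2.05,"turn": 0},{"gripper": 1,"dx": 0,"dy": -7.8,"dz": 2.35,"turn": 0},{"gripper": 1,"dx": 0,"dy": -8.2,"dz": 2.7,"turn": 0},{"gripper": 1,"dx": 0,"dy": -8.6,"dz": 3.05,"turn": 0},{"gripper": 1,"dx": 0,"dy": -9.05,"dz": 3.4,"turn": 0},{"gripper": 1,"dx": 0,"dy": -9.45,"dz": 3.8,"turn": 0},{"gripper": 1,"dx": 0,"dy": -9.85,"dz": 4.2,"turn": 0}])

```text
time_s: 15.6
eef_pos: [0.5385, 0.229, 0.0989]
eef_rot: [-0.0, 0.454, 0.891, -0.0]
wrist_force: [1.0, 1.4, 0.4]
opening: 0.001
```

```bash
python3 -c "
from h import *
mont('j')"
```

```text
15.75 tray TCP [0.0004 0.0019 0.0987] F [-0.5317  0.0262 -0.3273] op -0.0020071561833518723 [-0.0005  0.454   0.891  -0.0005] [ 0.1992  0.3183  1.6682 -0.0003  1.1565 -1.9998]
```

View pics/j_m.png

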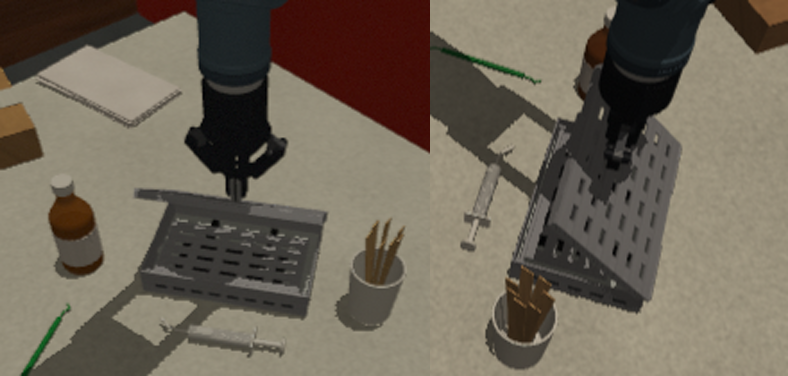

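Call:
drive_tool(commands=[{"gripper": 1,"dx": 0,"dy": -0.35,"dz": 0.4,"turn": 0},{"gripper": 1,"dx": 0,"dy": -0.7,"dz": 0.85,"turn": 0},{"gripper": 1,"dx": 0,"dy": -1,"dz": 1.3,"turn": 0},{"gripper": 1,"dx": 0,"dy": -1.3,"dz": 1.75,"turn": 0},{"gripper": 1,"dx": 0,"dy": -1.55,"dz": 2.2,"turn": 0},{"gripper": 1,"dx": 0,"dy": -1.8,"dz": 2.7,"turn": 0},{"gripper": 1,"dx": 0,"dy": -2.05,"dz": 3.2,"turn": 0},{"gripper": 1,"dx": 0,"dy": -2.25,"dz": 3.7,"turn": 0},{"gripper": 1,"dx": 0,"dy": -2.45,"dz": 4.2,"turn": 0},{"gripper": 1,"dx": 0,"dy": -2.6,"dz": 4.7,"turn": 0},{"gripper": 1,"dx": 0,"dy": -2.75,"dz": 5.2,"turn": 0},{"gripper": 1,"dx": 0,"dy": -2.9,"dz": 5.7,"turn": 0},{"gripper": 1,"dx": 0,"dy": -2.95,"dz": 6.1,"turn": 0},{"gripper": 1,"dx": 0,"dy": -3,"dz": 6.4,"turn": 0},{"gripper": 1,"dx": 0,"dy": -3.05,"dz": 6.7,"turn": 0},{"gripper": 1,"dx": 0,"dy": -3.05,"dz": 6.95,"turn": 0},{"gripper": 1,"dx": 0,"dy": -3.1,"dz": 7.15,"turn": 0},{"gripper": 1,"dx": 0,"dy": -3.1,"dz": 7.3,"turn": 0},{"gripper": 1,"dx": 0,"dy": -3.1,"dz": 7.4,"turn": 0}])

```text
time_s: 18.12
eef_pos: [0.5137, 0.2108, 0.0252]
eef_rot: [-0.0, 0.454, 0.891, -0.0]
wrist_force: [-0.3, 0.5, 1.5]
opening: 0.006
```

```bash
python3 -c "
from h import *
mont('k')"
```

```text
18.275 tray TCP [-0.03    0.0017  0.0252] F [ 0.3431 -0.443   0.1475] op 0.0023668773411391467 [ 0.0001  0.454   0.891  -0.0001] [ 0.1756  0.3686  1.7785 -0.0002  0.9945 -2.0234]
```

View pics/k_m.png

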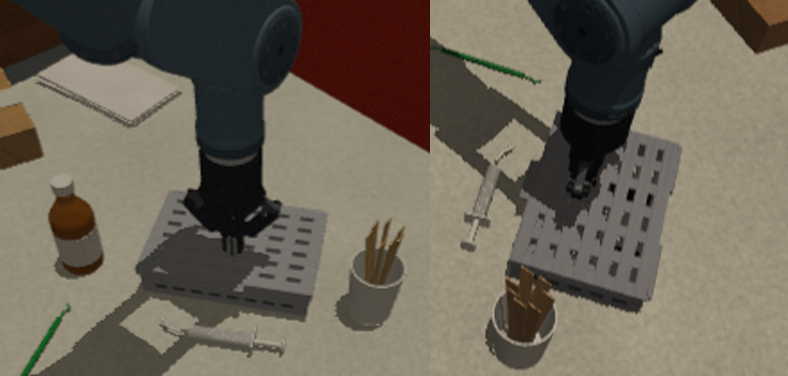

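Call:
drive_tool(commands=[{"gripper": 1,"dx": 0,"dy": 0,"dz": 0.1,"turn": 0},{"gripper": 1,"dx": 0,"dy": 0,"dz": 0.2,"turn": 0},{"gripper": 1,"dx": 0,"dy": 0,"dz": 0.3,"turn": 0},{"gripper": 1,"dx": 0,"dy": 0,"dz": 0.4,"turn": 0},{"gripper": 1,"dx": 0,"dy": 0,"dz": 0.5,"turn": 0},{"gripper": 1,"dx": 0,"dy": 0,"dz": 0.55,"turn": 0},{"gripper": 1,"dx": 0,"dy": 0,"dz": 0.55,"turn": 0}])

```text
time_s: 19.15
eef_pos: [0.5138, 0.2107, 0.0213]
eef_rot: [0.0, 0.454, 0.891, -0.0]
wrist_force: [-5.9, -3.2, 15.7]
opening: 0.006
```

There's 15.7 N at TCP z 0.0213, which by the flap-calibrated offset puts the tip at 0.0476, on the shut lid's outer face. I'll lift straight up and move clear.

Call:
drive_tool(commands=[{"gripper": 1,"dx": 0,"dy": 0,"dz": -0.4,"turn": 0},{"gripper": 1,"dx": 0,"dy": 0,"dz": -1,"turn": 0},{"gripper": 1,"dx": 0,"dy": 0,"dz": -4,"turn": 0},{"gripper": 1,"dx": 0,"dy": 0,"dz": -8,"turn": 0},{"gripper": 1,"dx": 0,"dy": 0,"dz": -13,"turn": 0},{"gripper": 1,"dx": 0,"dy": 0,"dz": -18,"turn": 0},{"gripper": 1,"dx": 0,"dy": -4,"dz": -22,"turn": 0},{"gripper": 1,"dx": 0,"dy": -8,"dz": -23,"turn": 0},{"gripper": 1,"dx": 0,"dy": -8,"dz": -23,"turn": 0},{"gripper": 1,"dx": 0,"dy": -8,"dz": -23,"turn": 0}])

```text
time_s: 20.4
eef_pos: [0.4493, 0.164, 0.2498]
eef_rot: [0.0, 0.454, 0.891, 0.0]
wrist_force: [-0.1, 0.7, 0.4]
opening: -0.0
```

```bash
python3 -c "
from h import *
mont('l')
a=cv2.imread('pics/l_scene.png')[110:260,270:420]
b=cv2.imread('pics/l_side.png')[80:230,170:320]
cv2.imwrite('pics/l_sc.png',np.hstack([cv2.resize(a,(400,400),interpolation=2),cv2.resize(b,(400,400),interpolation=2)]))"
```

```text
20.55 tray TCP [-0.1096  0.0019  0.2491] F [-0.1119 -0.5534  0.9601] op 0.00357866242236934 [-0.0006  0.4539  0.8911 -0.0003] [ 0.1013 -0.0767  1.7873  0.0002  1.4323 -2.0981]
```

View pics/l_sc.png

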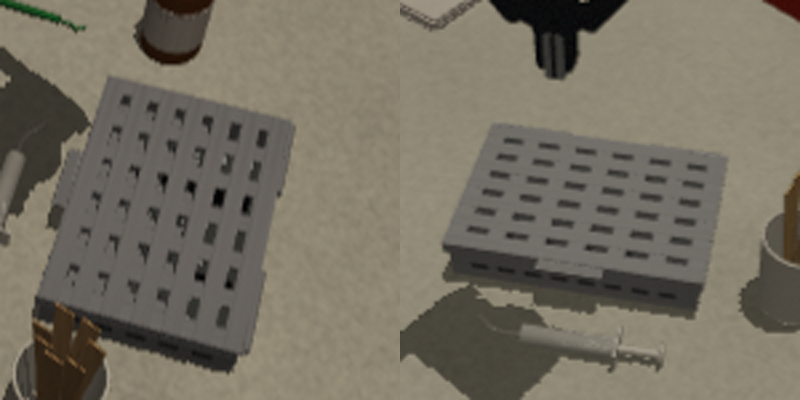

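View pics/l_wrist.png

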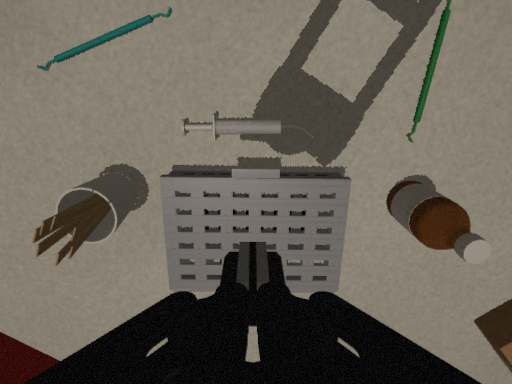

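The lid is shut with its tab at the front, and the tray and bystanders appear unchanged. I'll check the numbers.

```bash
python3 -c "
from h import *
np.set_printoptions(precision=4,suppress=True)
s=load('l','side');c=load('l','scene')
C=lambda u,v:(u/2.667+270,v/2.667+110)
S=lambda u,v:((u-400)/2.667+170,v/2.667+80)
for a,b in (((110,78),(490,125)),((293,122),(727,155)),((40,297),None),):pass
print('RL',tray(tri(s,S(492,125),c,C(110,78))) )
for n,sp,cp in (('FL',(444,246),(110,78)),('RL',(492,125),(293,122)),('FR',(700,284),(38,297)),('RR',(727,156),(243,352))): print(n,tray(tri(s,S(*sp),c,C(*cp))), tray(plane(c,C(*cp),.0475)))
# bystanders
for n,r0,t0 in (('scene',(270,320,270,320),'c'),('scene',(80,135,315,355),'c'),('side',(115,175,135,170),'c'),('side',(140,200,300,340),'c'),('side',(195,220,195,275),'c')):
  A=load(t0,n)['image'];B=load('l',n)['image'];y0,y1,x0,x1=r0
  a=cv2.cvtColor(A[y0:y1,x0:x1],7).astype(np.float32);b=cv2.cvtColor(B[y0:y1,x0:x1],7).astype(np.float32)
  print(n,r0,cv2.phaseCorrelate(a,b),np.abs(a-b).mean())
"
```

```text
RL [-0.0669  0.0512  0.1579]
FL [-0.081   0.1236  0.0415] [-0.0801  0.1203  0.0475]
RL [0.0846 0.1229 0.0428] [0.0843 0.1202 0.0475]
FR [-0.0842 -0.1123  0.0422] [-0.0838 -0.1153  0.0475]
RR [ 0.0787 -0.1161  0.0482] [ 0.0792 -0.1148  0.0475]
scene (270, 320, 270, 320) ((0.06372498320138575, 0.04783812468774684), 0.9841386135101319) 7.2808
scene (80, 135, 315, 355) ((-0.048722038089675124, 0.01395605197936689), 1.0104148924350738) 5.506364
side (115, 175, 135, 170) ((0.044473401664003376, 0.006509338967514822), 0.9835824641364592) 6.1761904
side (140, 200, 300, 340) ((-0.007153146146759326, -0.0057623830930317865), 1.0038632265726726) 6.7079167
side (195, 220, 195, 275) ((-0.38647290845270277, 0.05029749736162614), 0.5468417427539826) 15.5815
```

The lid is level: its front and rear edges measure equally high, and the corners are where the tray corners were. The bottle and cup shift by less than 0.1 px. The syringe patch shows 0.4 px with a weak match, because the arm's shadow falls on it. I'll hand in.

```bash
python3 -c "
from h import *
print(ctrl.get_obs()['time_s'],ctrl.hand_in())"
```

```text
the job is handed in; nothing more can be done
20.55 None
```

The cassette is ready and handed in at 20.6 s. With shut fingers I folded the flap flat, with the lid still open. I then swung the lid over slowly, pressed it shut, and withdrew to about 0.2 m above it.

**Last checks**
- **Flap:** its edge was at tray x ≈ 30 mm and about 28–36 mm high, where it should be when down. It took 18 N at the stop.
- **Lid:** level, with the corners measuring 42–48 mm high. It took about 16 N at the stop, with the fingertips at 47.5 mm.
- **Tray, bottle and cup:** the tray stayed within measuring error. The bottle and cup shifted less than 0.1 px.
- **Syringe:** its image match was weak (0.4 px) because the arm's shadow lay across it. It looked in place and was never approached closely.
- **Instruments:** they were in their rails just before the flap went over them. After that I could see them only through the slots.

**What disagreed**
- **Fingertip height:** the cameras put the shut fingertips about 30 mm above the reported TCP, and contact put them about 26 mm above. The description says 8 mm ahead of the TCP, that is, below it. Because of this my first pass went just over the flap without touching it, and I used the measured offset from then on.
- **Refused call:** my first move call was refused because keys were missing, and nothing moved.

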